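# Change over the cooking gas at an interlocked pair of lever valves

### The arm

A 6-joint arm with a two-finger parallel gripper is mounted at the origin on the work surface. World frame = base frame: x ahead of the robot, y to its left, z up, the work surface at z = 0. Lengths are in m, angles in rad, forces in N, time in s.
With the tool pointing down it reaches from about 0.35 to 0.975 m from the base axis. Payload 4.9 kg.
Tool frame: the origin (TCP) lies at the very end of the fingers, on their centre line; the grasp point (between the pads) lies 19 mm behind it (pinch_z is the distance from the TCP to the grasp point, in m); z points along the fingers, y is the line along which they close (so a half turn about z gives the same grasp; the last joint's range is limited). The gripper opens to 85 mm and grips with 20 to 120 N. Pads are 22 mm wide; open, the fingers measure 114 mm over their backs; the gripper's body (76 mm by 85 mm) begins 54 mm behind the grasp point. The pads swing forward as they close: fully open they stand 13 mm farther back than shut.
Start: joints at [1.051, 0.053, 1.613, -0, 1.476, -0.119], TCP at [0.244, 0.575, 0.231] pointing down, gripper open.
Joint ranges: [-3.01, 3.01], [-1.01, 2.22], [0.06, 2.58], [-1.02, 4.17], [0.09, 2.62], [-3.14, 3.14]. Speed limits (rad/s): [2.57, 2.57, 3.14, 3.14, 3.14, 3.14].

### API

Orientations are given as a unit quaternion [w, x, y, z].
In Python, from plant import * gives the robot as it stands. The module is installed in compiled form; this text tells all that it offers.
- The arm moves only by the tool play_rows, never from a script. Its arguments are lists of equal length, an entry for each row: "linear": the shift along the world's x, y, z in m, a list of three; "turn": the turn about the world's z in degrees. A call has 1 to 8 rows; each row shifts and turns the commanded pose from where the row before left it; what a row does not reach is not made up. A row lasts 1/8 s, in which the tool goes at most 62.5 mm and 10.7 degrees, less where a joint would pass 70% of its speed; a pose out of reach is approached as far as the arm can. A call is refused whole if a number of a shift passes 0.0625 or a number of a turn 10.7, either way. A call with a gripper value outside its range is refused whole. "hand" is the finger opening in m, from 0 to 0.0854, set as the call begins (left out, the last holds). The fingers move at their own pace and stop on an object; the grip force is fixed at half the most. Time passes only in rows, so rows that do not move let the fingers close. It gives the time, the measured TCP pose, the force, the opening and the grip force at its end, in the units of the state.
- state(): the state, without advancing time (a new reading comes with each control period).
- grab_frame(name): name is "side" or "top" or "wrist"; returns the picture (480x640x3 uint8, red, green, blue); there is no depth.
- camera_info(name): a dict with "camera_matrix" (3x3 intrinsics, pixels), "origin" and "attitude" of the camera in the world; the wrist camera has in their place "mount" (4x4, takes a point from camera to tool coordinates, whose origin is the TCP and whose axes are the flange's). Camera axes: x right, y down, z forward; pixel columns grow to the right and rows downward; lengths in m; the calibration is good to about 2 mm. A picture is of the moment at which its call begins: read the wrist's pose just before it. camera_info takes no time and is no camera call.
- job_done(): hands the job in; it is judged then, once.
Trained networks look in the newest picture that a camera, given by its name, has taken for a name from the list of things; names that differ only in an ending like _2 or _b are one class to them, and where a whole thing is asked for, a point or a joint stands for the part that bears it (a point fixed in the world has none). Each returns a list of dicts, best first, with "p" (0 to 1); they miss things now and then, are a little off and sometimes report something else, mostly with a low value. They report only what shows in the picture. A call takes as long as a camera call. They do not tell look-alikes from the thing itself.
- trace(camera, thing): "region" (480x640 bool, what is visible of it) and "location" ([column, row] in pixels, amid what is visible of it).
The state is a dict: "time": time; "joint_pos": joint angles; "joint_vel": joint speeds; "joint_efforts": joint torques, N m; "tool_pos": TCP position; "tool_rot": TCP orientation; "contact_force": force on the tool from outside, world axes, zero at the start; "ft_torque": the same for the moment, N m; "gripper_width": opening from 0.0 (shut) to 1.0 (fully open); "grasp_force": force on a finger pad.
Only numpy, scipy, OpenCV 4.12 (cv2) and the standard library are available. Lean on these libraries where they do the work, as an engineer would, in place of code of your own. Each camera call takes 0.05 s, during which the arm holds its last target. There are 200 camera calls.

### The job

The gas cylinder in use has run empty: change over to the other one. Of the two lever valves on the gas pipes one is open and the other is shut and locked by its neighbour's plate; turn the open one fully shut first, which frees the other, then turn that other one fully open and leave both so. Do not force a locked lever.

Things in the scene. Friction and masses are not known exactly. Their poses are not given: they have to be found in the camera images.
- valve_a: Brass valve, 42 mm wide, whose lever is open at the start (left or right of the two twins, axes 140 mm apart). Origin on the vertical lever axis at ledge height; z up, x along its pipe away from the robot, y left; yaw within 0.3 rad. Its lever bar's top is 77 mm up; at its end, 85 mm from the axis, stands a round black grip post 18 mm thick, 77 to 122 mm up. All else near is under 84 mm high.
- valve_b: The identical valve whose lever is shut at the start; same sizes, origin and axes. Under each bar, 57 to 63 mm up, turns a bow-tie steel plate of 78 mm radius, its fans square to the bar. While lever a is open, its fan blocks the plate of lever b after about 0.3 rad of play; with lever a within 0.2 rad of shut, lever b is free.
- lever_a (a joint): Angle of valve_a's lever, rad. 0 = shut: bar across the pipe, pointing to valve +y (left). 1.571 = open: bar along the pipe, pointing to valve -x (towards the robot). It swings through the front-left quarter: post at valve x = -85 mm sin(angle), y = 85 mm cos(angle). Hard stops at both ends; turns with about 3 N at the post and stays where left.
- lever_b (a joint): Angle of valve_b's lever, rad, same meaning and travel: 0 = shut (bar across the pipe, pointing left), 1.571 = open (bar along the pipe, pointing towards the robot). Hard stops at both ends; when free it turns with about 3 N at the post and stays where left.
Things that resemble listed ones, but are neither listed nor needed, are in the scene too. What is shaped like the valve_b but green or pink is not meant.

How it is judged:
On the way, in this order (a step that is already met when the one before it is completed fails the run):
1. the open lever (a) is turned fully shut while the other is still shut (value of joint lever_a below 0.175 rad and value of joint lever_b below 0.5 rad), for 0.2 s.
2. then the other lever (b) is turned fully open (value of joint lever_b above 1.39 rad and value of joint lever_a below 0.175 rad), for 0.2 s.
At the end, for the whole second after the job is handed in: Lever a is shut (within 0.175 rad, 10 degrees, of its shut stop), lever b is open (past 1.39 rad, within 10 degrees of its open stop), and both are at rest (all of step 2 and velocity of joint lever_a between -0.05 and 0.05 rad/s and velocity of joint lever_b between -0.05 and 0.05 rad/s); the robot touches nothing.
It fails at once if a locked lever is forced: the two levers press on each other with more than 30 N (contact force between valve_a and valve_b above 30 N).
It also fails if it takes over 48 s, if anything falls off the work surface, if the arm or the gripper's body presses on something with over 40 N, if the wrist force passes 120 N, or if a joint passes its speed limit or range.

## Working session

There is one attempt and no reset: what is moved stays moved. The work goes in short steps, Python scripts to look and compute and a tool call to move; the robot and the scene stay as the last step left them, time stands still between calls to the robot, and variables do not carry over. Pictures are saved under pics/ and viewed, at most 10 in all, crops included, and the job is handed in when it is done.

Besides the shell and the picture viewer there is one more tool, called after "Call:" as name(argument=value, ...), one argument or row to a line, values as JSON. play_rows: Moves the arm, as the interface text tells. Its arguments: {"type":"object","properties":{"linear":{"type":"array","items":{"type":"array","items":{"type":"number"}}},"turn":{"type":"array","items":{"type":"number"}},"hand":{"type":"number"}},"required":["linear","turn"]}

```bash
mkdir -p pics; cat > h.py <<'E'
from plant import *
import numpy as np, cv2
def look(c,n=None):
    im=grab_frame(c)
    if n: cv2.imwrite(f'pics/{n}.png',im[:,:,::-1])
    return im
E
python3 - <<'E'
from h import *
a=look('top');b=look('side')
cv2.imwrite('pics/t0.png',a[:,:,::-1]);cv2.imwrite('pics/s0.png',b[:,:,::-1])
for c in('top','side'):
    print(c,camera_info(c))
    for t in('valve_a','valve_b','lever_a'):
        print(t,[(round(r['p'],2),np.round(r['location']).tolist(),int(r['region'].sum())) for r in trace(c,t)])
s=state();print(s['time'],s['tool_pos'],s['tool_rot'])
E
```

```text
top {'camera_matrix': array([[450.51416499,   0.        , 313.94489974],
       [  0.        , 450.51416499, 237.930583  ],
       [  0.        ,   0.        ,   1.        ]]), 'origin': array([ 0.37373841, -0.06347698,  0.70560211]), 'attitude': array([-0.06970344,  0.70520927, -0.70447006,  0.0392843 ])}
valve_a [(0.97, [249.0, 187.0], 5085), (0.97, [170.0, 306.0], 6257), (0.9, [341.0, 171.0], 5232), (0.62, [469.0, 342.0], 6559)]
valve_b [(0.97, [249.0, 187.0], 5085), (0.97, [170.0, 306.0], 6257), (0.9, [341.0, 171.0], 5232), (0.62, [469.0, 342.0], 6559)]
lever_a [(0.91, [171.0, 303.0], 5951), (0.84, [244.0, 187.0], 4898), (0.59, [341.0, 174.0], 5098)]
side {'camera_matrix': array([[552.45811645,   0.        , 318.79182838],
       [  0.        , 552.45811645, 240.25704755],
       [  0.        ,   0.        ,   1.        ]]), 'origin': array([0.29088268, 0.4363464 , 0.59750065]), 'attitude': array([ 0.06262831, -0.17070309,  0.91584492, -0.35800312])}
valve_a [(0.95, [445.0, 165.0], 4008), (0.9, [328.0, 394.0], 10920)]
valve_b [(0.95, [445.0, 165.0], 4008), (0.9, [328.0, 394.0], 10920)]
lever_a [(0.93, [449.0, 160.0], 3356), (0.78, [228.0, 272.0], 6119), (0.75, [252.0, 196.0], 4259), (0.6, [322.0, 393.0], 10180)]
0.4 [0.2437821  0.57537787 0.23109669] [-5.34549331e-05  1.99041875e-01  9.79990974e-01 -1.42395735e-04]
```

View pics/t0.png

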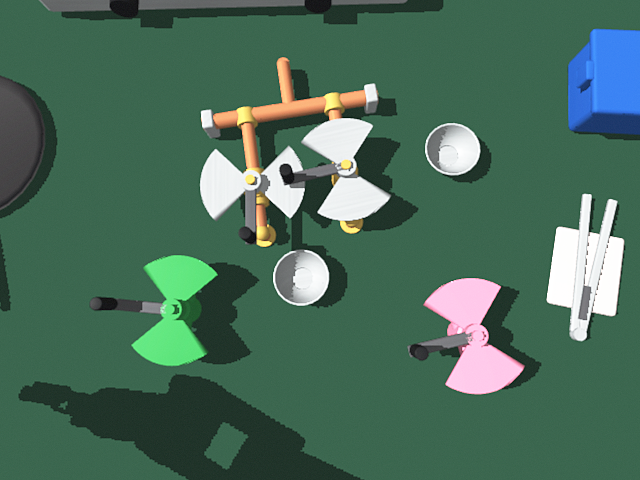

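View pics/s0.png

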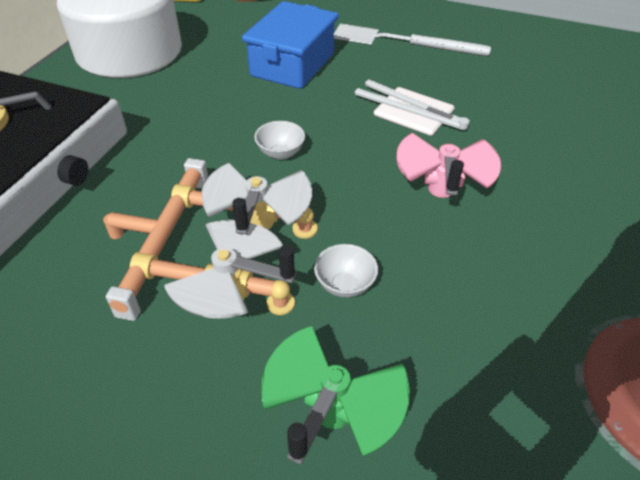

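The steel pair is the target: valve a has its hub at top (252,181) and its post at (247,235); valve b has its hub at (346,167) and its post at (287,172). The look-alikes are green (172,310) and pink (475,335), both excluded by colour. Next I'll triangulate and take a close crop.

```bash
cat >> h.py <<'E'
from scipy.spatial.transform import Rotation as R
def ray(c,uv):
    i=camera_info(c);q=i['attitude'];K=i['camera_matrix']
    d=R.from_quat([*q[1:],q[0]]).apply(np.linalg.inv(K)@[*uv,1]);return i['origin'],d/np.linalg.norm(d)
def tri(u,v):
    o,d=ray('top',u);p,e=ray('side',v)
    t=np.linalg.lstsq(np.c_[d,-e],p-o,rcond=None)[0]
    a,b=o+t[0]*d,p+t[1]*e;return (a+b)/2,np.linalg.norm(a-b)
def atz(c,uv,z):
    o,d=ray(c,uv);return o+d*(z-o[2])/d[2]
E
python3 - <<'E'
from h import *
for n,u,v in[('hubA',(252,180),(224,257)),('hubB',(347,165),(257,183)),('postA',(247,235),(287,248)),('postB',(286,171),(240,202))]:
    print(n,*tri(u,v))
t=cv2.imread('pics/t0.png')[90:260,180:410];s=cv2.imread('pics/s0.png')[150:330,150:390]
t=cv2.resize(t,(400,300),interpolation=2);s=cv2.resize(s,(400,300),interpolation=2)
cv2.imwrite('pics/c0.png',np.hstack([t,s]))
E
```

```text
hubA [0.55855235 0.05498557 0.07431147] 0.0018431040230929444
hubB [ 0.57866518 -0.08336704  0.07691369] 0.001023519473821834
postA [0.47114866 0.05112281 0.12218433] 0.005058583788569376
postB [5.57809241e-01 5.26210187e-04 1.20711483e-01] 0.0029995164821036853
```

View pics/c0.png

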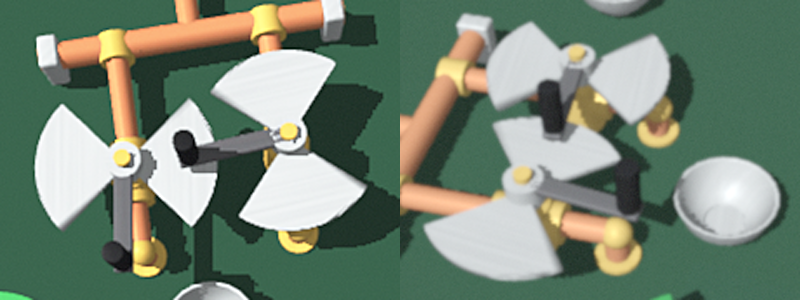

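The crop confirms it. The left steel valve's bar runs along the pipe (open, a), with its post at about (0.472, 0.051). The right steel valve's bar points left (shut, b), with its post at (0.558, 0.001). Yaw is about 8° and the hubs are 140 mm apart. I'll move to hover over post a.

Call:
play_rows(
  linear=[
    [0.019, -0.0435, 0],
    [0.019, -0.0435, 0],
    [0.019, -0.0435, 0],
    [0.019, -0.0435, 0],
    [0.019, -0.0435, 0],
    [0.019, -0.0435, 0],
    [0.019, -0.0435, 0],
    [0.019, -0.0435, 0],
  ],
  turn=[2, 2, 2, 2, 2, 2, 2, 2],
)

```text
time: 1.4
tool_pos: [0.3962, 0.226, 0.2316]
tool_rot: [0.0, 0.06, 0.998, 0.0]
contact_force: [0.2, -0.4, 0.2]
gripper_width: 1.001
grasp_force: 0.0
```

Call:
play_rows(
  linear=[
    [0.019, -0.0435, 0],
    [0.019, -0.0435, 0],
    [0.019, -0.0435, 0],
    [0.019, -0.0435, 0],
    [0, 0, 0],
    [0, 0, 0],
  ],
  turn=[2, 2, 2, 2, 2, 0],
  hand=0.06,
)

```text
time: 2.15
tool_pos: [0.4716, 0.0537, 0.2313]
tool_rot: [-0.0, -0.026, 1.0, 0.0]
contact_force: [-0.7, -0.2, 0.6]
gripper_width: 0.703
grasp_force: 0.0
```

```bash
python3 - <<'E'
from h import *
s=state();im=look('wrist','w0');print(s['time'],s['tool_pos'],s['tool_rot'],s['joint_pos'])
i=camera_info('wrist');print(i)
E
```

```text
2.15 [0.47164953 0.0536753  0.2312547 ] [-1.39645943e-04 -2.62142881e-02  9.99656310e-01  2.31995940e-04] [-4.39033025e-02 -3.20076019e-01  1.95068876e+00  4.44069544e-04
  1.51129103e+00 -1.66716069e+00]
{'camera_matrix': array([[360.13657131,   0.        , 317.48065236],
       [  0.        , 360.13657131, 235.11212931],
       [  0.        ,   0.        ,   1.        ]]), 'mount': array([[ 3.93109700e-04, -9.58743781e-01, -2.84271364e-01,
         7.16697458e-02],
       [ 9.99999917e-01,  4.08292386e-04,  5.84610839e-06,
        -1.61634684e-03],
       [ 1.10460913e-04, -2.84271342e-01,  9.58743861e-01,
        -1.42136001e-01],
       [ 0.00000000e+00,  0.00000000e+00,  0.00000000e+00,
         1.00000000e+00]])}
```

View pics/w0.png

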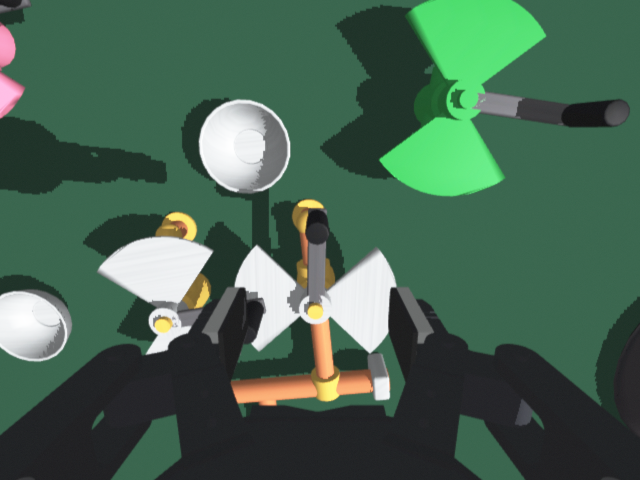

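Wrist view: post a's top is at (317,234), its hub at (315,311), and post b is behind the left finger at about (255,315). I'll project these.

```bash
cat >> h.py <<'E'
def watz(uv,z,s):
    i=camera_info('wrist');M=i['mount'];q=s['tool_rot'];Q=R.from_quat([*q[1:],q[0]])
    o=Q.apply(M[:3,3])+s['tool_pos'];d=Q.apply(M[:3,:3]@np.linalg.inv(i['camera_matrix'])@[*uv,1])
    return o+d*(z-o[2])/d[2]
E
python3 - <<'E'
from h import *
s=state()
print('post',watz((317,234),.122,s),'hub',watz((315,311),.084,s),watz((315,311),.077,s),'hubB',watz((163,324),.08,s),'pipe',watz((327,384),.03,s),watz((303,240),.03,s),'postB',watz((255,305),.122,s))
E
```

```text
post [0.47365982 0.05231249 0.122     ] hub [0.55651136 0.05490532 0.084     ] [0.56029485 0.05505682 0.077     ] hubB [ 0.57937414 -0.08346943  0.08      ] pipe [0.67689973 0.07441786 0.03      ] [0.50756903 0.04002811 0.03      ] postB [0.5333042  0.00752892 0.122     ]
```

Call:
play_rows(
  linear=[
    [0.002, -0.002, -0.03],
    [0, 0, -0.03],
    [0, 0, -0.03],
    [0, 0, -0.03],
    [0, 0, -0.018],
    [0, 0, 0],
  ],
  turn=[0, 0, 0, 0, 0, 0],
)

```text
time: 2.95
tool_pos: [0.4726, 0.0522, 0.092]
tool_rot: [-0.001, -0.027, 1.0, 0.0]
contact_force: [-0.1, -0.6, 0.6]
gripper_width: 0.702
grasp_force: 0.0
```

Call:
play_rows(
  linear=[
    [0, 0, 0],
    [0, 0, 0],
    [0, 0, 0],
    [0, 0, 0],
    [0, 0, 0],
    [0, 0, 0],
  ],
  turn=[0, 0, 0, 0, 0, 0],
  hand=0.026,
)

```text
time: 3.7
tool_pos: [0.4738, 0.0514, 0.0933]
tool_rot: [-0.0, -0.026, 1.0, -0.0]
contact_force: [1.0, -0.4, -0.6]
gripper_width: 0.307
grasp_force: 0.0
```

Call:
play_rows(
  linear=[
    [0.0001, 0.0088, 0],
    [0.001, 0.0088, 0],
    [0.0019, 0.0086, 0],
    [0.0028, 0.0084, 0],
    [0.0037, 0.008, 0],
    [0.0045, 0.0076, 0],
    [0.0053, 0.0071, 0],
    [0.006, 0.0065, 0],
  ],
  turn=[-6, -6, -6, -6, -6, -6, -6, -6],
)

```text
time: 4.7
tool_pos: [0.4983, 0.1151, 0.0931]
tool_rot: [-0.001, 0.384, 0.923, -0.001]
contact_force: [-2.5, -2.2, 2.6]
gripper_width: 0.305
grasp_force: 1.7
```

Call:
play_rows(
  linear=[
    [0.0066, 0.0058, 0],
    [0.0072, 0.0051, 0],
    [0.0077, 0.0043, 0],
    [0.0081, 0.0035, 0],
    [0.0084, 0.0026, 0],
    [0.0087, 0.0017, 0],
    [0, 0, 0],
  ],
  turn=[-6, -6, -6, -6, -6, -6, 0],
)

```text
time: 5.58
tool_pos: [0.5459, 0.1383, 0.093]
tool_rot: [-0.0, 0.649, 0.761, -0.0]
contact_force: [0.9, 0.6, -0.5]
gripper_width: 0.305
grasp_force: 0.0
```

```bash
python3 - <<'E'
from h import *
s=state();print(s['tool_pos'],s['contact_force'],s['joint_pos'])
t=look('top');cv2.imwrite('pics/t1.png',cv2.resize(t[60:300,130:450,::-1],(800,600),interpolation=2))
E
```

```text
[0.54590418 0.13833135 0.09300519] [ 0.94338878  0.55525851 -0.52388856] [ 1.16049497e-01  3.33995696e-02  1.87379414e+00 -3.37214176e-05
  1.23481019e+00 -4.30309374e-02]
```

View pics/t1.png

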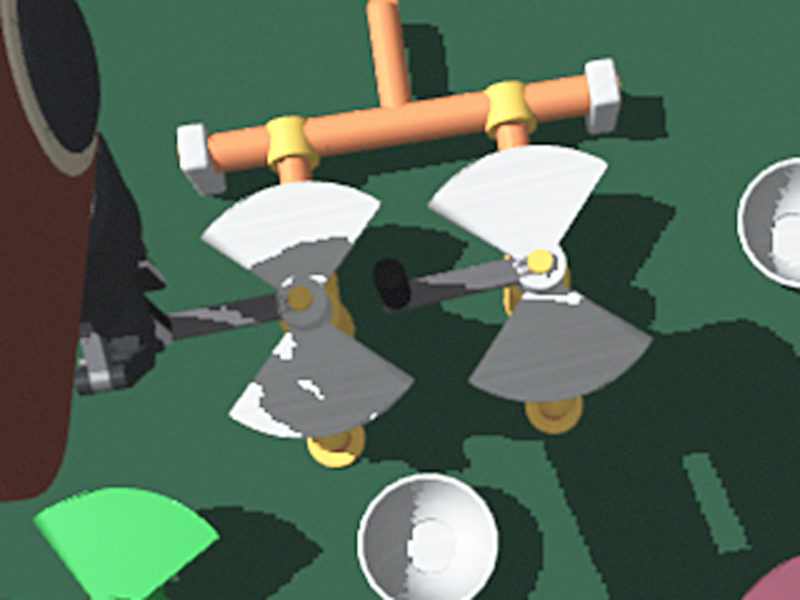

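Lever a's bar now runs nearly parallel to lever b's, so it is almost shut. I'll nudge it towards the stop while watching the force.

Call:
play_rows(
  linear=[
    [0.002, 0.0003, 0],
    [0.002, 0.0002, 0],
    [0, 0, 0],
  ],
  turn=[-1, -1, 0],
)

```text
time: 6.0
tool_pos: [0.5495, 0.1387, 0.0931]
tool_rot: [-0.0, 0.662, 0.749, -0.0]
contact_force: [-3.2, 0.5, 1.5]
gripper_width: 0.302
grasp_force: 1.6
```

Call:
play_rows(
  linear=[
    [0.002, 0.0002, 0],
    [0.002, 0.0002, 0],
    [0, 0, 0],
  ],
  turn=[-1, -1, 0],
)

```text
time: 6.38
tool_pos: [0.5497, 0.1384, 0.0928]
tool_rot: [-0.004, 0.675, 0.738, -0.005]
contact_force: [-16.7, -3.8, 9.8]
gripper_width: 0.305
grasp_force: 8.9
```

It's at the stop (17 N). I'll back off, open and rise.

Call:
play_rows(
  linear=[
    [-0.004, -0.0005, 0],
    [-0.004, -0.0005, 0],
    [0, 0, 0],
    [0, 0, 0],
  ],
  turn=[2, 2, 0, 0],
)

```text
time: 6.88
tool_pos: [0.5463, 0.1382, 0.0936]
tool_rot: [0.0, 0.649, 0.761, 0.0]
contact_force: [0.0, 0.3, -0.2]
gripper_width: 0.301
grasp_force: 0.0
```

Call:
play_rows(
  linear=[
    [0, 0, 0],
    [0, 0, 0],
    [0, 0, 0],
    [0, 0, 0.02],
    [0, 0, 0.03],
    [0, 0, 0.03],
    [0, 0, 0.03],
    [0, 0, 0.03],
  ],
  turn=[0, 0, 0, 0, 0, 0, 0, 0],
  hand=0.06,
)

```text
time: 7.88
tool_pos: [0.5461, 0.1382, 0.2362]
tool_rot: [0.001, 0.649, 0.761, 0.001]
contact_force: [0.7, -0.5, 0.4]
gripper_width: 0.707
grasp_force: 0.0
```

Call:
play_rows(
  linear=[
    [0.002, -0.034, 0],
    [0.002, -0.034, 0],
    [0.002, -0.034, 0],
    [0.002, -0.034, 0],
    [0, 0, 0],
    [0, 0, 0],
  ],
  turn=[1.5, 1.5, 1.5, 1.5, 0, 0],
)

```text
time: 8.62
tool_pos: [0.554, 0.0025, 0.2343]
tool_rot: [0.0, 0.609, 0.793, 0.0]
contact_force: [0.2, 0.5, -0.4]
gripper_width: 0.705
grasp_force: 0.0
```

```bash
python3 - <<'E'
from h import *
s=state();im=look('wrist','w1');print(s['time'],s['tool_pos'],s['tool_rot'],s['joint_pos'])
E
```

```text
8.625 [0.55400018 0.0025087  0.23432704] [3.74000966e-04 6.08607673e-01 7.93471061e-01 4.84584454e-04] [-1.30045505e-01 -1.19406267e-01  1.77587549e+00  4.66331627e-04
  1.48399076e+00 -3.92272353e-01]
```

View pics/w1.png

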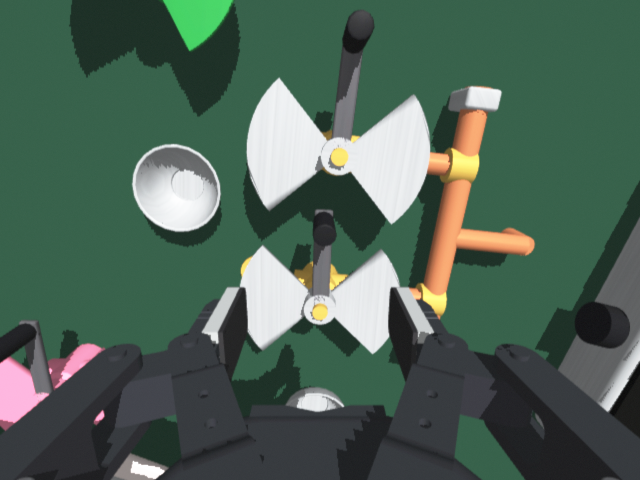

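Wrist view: lever a is shut, with its hub at (339,157) and post top at (361,24). Valve b's hub is at (320,311) and its post top at (325,237).

```bash
python3 - <<'E'
from h import *
s=state()
p,h=watz((325,236),.122,s),watz((320,311),.08,s);a,b=watz((361,22),.122,s),watz((339,157),.08,s)
f=lambda v:np.degrees(np.arctan2(v[1],v[0]))
print(p,h,f(p-h),np.linalg.norm((p-h)[:2]),'A',a,b,f(a-b),'yaw',f(b-h)-90)
E
```

```text
[ 0.56111755 -0.00086703  0.122     ] [ 0.57994131 -0.08305393  0.08      ] 102.90030078060322 0.08431500560613674 A [0.54566082 0.13987705 0.122     ] [0.55850155 0.05424259 0.08      ] 98.52786022777893 yaw 8.875437345844475
```

Call:
play_rows(
  linear=[
    [0.007, -0.0035, -0.03],
    [0, 0, -0.03],
    [0, 0, -0.03],
    [0, 0, -0.03],
    [0, 0, -0.021],
    [0, 0, 0],
  ],
  turn=[-2, 0, 0, 0, 0, 0],
)

```text
time: 9.43
tool_pos: [0.5592, -0.0001, 0.0904]
tool_rot: [-0.002, 0.622, 0.783, -0.001]
contact_force: [0.4, 0.9, 0.4]
gripper_width: 0.703
grasp_force: 0.0
```

Call:
play_rows(
  linear=[
    [0, 0, 0],
    [0, 0, 0],
    [0, 0, 0],
    [0, 0, 0],
    [0, 0, 0],
    [0, 0, 0],
  ],
  turn=[0, 0, 0, 0, 0, 0],
  hand=0.026,
)

```text
time: 10.18
tool_pos: [0.5608, -0.0014, 0.0923]
tool_rot: [0.0, 0.622, 0.783, 0.0]
contact_force: [0.1, -0.8, 0.2]
gripper_width: 0.308
grasp_force: 0.0
```

Call:
play_rows(
  linear=[
    [-0.0085, -0.0024, 0],
    [-0.0082, -0.0033, 0],
    [-0.0078, -0.0042, 0],
    [-0.0073, -0.0049, 0],
    [0, 0, 0],
  ],
  turn=[6, 6, 6, 6, 0],
)

```text
time: 10.8
tool_pos: [0.5289, -0.0163, 0.0924]
tool_rot: [0.0, 0.447, 0.895, 0.0]
contact_force: [0.4, 0.8, 0.2]
gripper_width: 0.306
grasp_force: 0.0
```

Past the play (24°) with no resistance, so it's free. I'll go on.

Call:
play_rows(
  linear=[
    [-0.0068, -0.0057, 0],
    [-0.0061, -0.0064, 0],
    [-0.0055, -0.007, 0],
    [-0.0047, -0.0075, 0],
    [-0.0039, -0.0079, 0],
  ],
  turn=[6, 6, 6, 6, 6],
)

```text
time: 11.42
tool_pos: [0.5026, -0.0502, 0.0925]
tool_rot: [0.001, 0.198, 0.98, 0.001]
contact_force: [2.3, 1.6, -1.0]
gripper_width: 0.303
grasp_force: 1.5
```

Call:
play_rows(
  linear=[
    [-0.0031, -0.0083, 0],
    [-0.0022, -0.0086, 0],
    [-0.0012, -0.0088, 0],
    [-0.0003, -0.0088, 0],
    [0.0006, -0.0088, 0],
    [0, 0, 0],
  ],
  turn=[6, 6, 6, 6, 6, 0],
)

```text
time: 12.18
tool_pos: [0.4959, -0.0942, 0.0923]
tool_rot: [-0.0, -0.06, 0.998, -0.0]
contact_force: [0.2, 0.4, -0.2]
gripper_width: 0.3
grasp_force: 0.0
```

Call:
play_rows(
  linear=[
    [0.0003, -0.002, 0],
    [0.0003, -0.002, 0],
    [0, 0, 0],
  ],
  turn=[1, 1, 0],
)

```text
time: 12.55
tool_pos: [0.4963, -0.0977, 0.0922]
tool_rot: [-0.0, -0.079, 0.997, 0.0]
contact_force: [-0.1, 3.0, 1.3]
gripper_width: 0.305
grasp_force: 1.4
```

Call:
play_rows(
  linear=[
    [0.0003, -0.002, 0],
    [0.0003, -0.002, 0],
    [0, 0, 0],
  ],
  turn=[0, 0, 0],
)

```text
time: 12.92
tool_pos: [0.4964, -0.0994, 0.0921]
tool_rot: [-0.001, -0.079, 0.997, 0.003]
contact_force: [-1.5, 10.5, 3.4]
gripper_width: 0.306
grasp_force: 6.1
```

At the stop (10 N). I'll back off, open, rise and check.

Call:
play_rows(
  linear=[
    [0, 0.003, 0],
    [0, 0.003, 0],
    [0, 0, 0],
    [0, 0, 0],
  ],
  turn=[0, 0, 0, 0],
)

```text
time: 13.42
tool_pos: [0.4971, -0.0963, 0.0924]
tool_rot: [0.0, -0.079, 0.997, -0.0]
contact_force: [0.4, 0.2, -1.0]
gripper_width: 0.303
grasp_force: 0.0
```

Call:
play_rows(
  linear=[
    [0, 0, 0],
    [0, 0, 0],
    [0, 0, 0],
    [0, 0, 0.02],
    [0, 0, 0.03],
    [0, 0, 0.03],
    [0, 0, 0.03],
    [0, 0, 0.03],
  ],
  turn=[0, 0, 0, 0, 0, 0, 0, 0],
  hand=0.06,
)

```text
time: 14.42
tool_pos: [0.4969, -0.0959, 0.2333]
tool_rot: [0.0, -0.079, 0.997, -0.0]
contact_force: [0.1, 0.2, -0.9]
gripper_width: 0.706
grasp_force: 0.0
```

Call:
play_rows(
  linear=[
    [0, 0, 0.03],
    [0, 0, 0],
    [0, 0, 0],
  ],
  turn=[0, 0, 0],
)

```text
time: 14.8
tool_pos: [0.4966, -0.0958, 0.2611]
tool_rot: [-0.001, -0.079, 0.997, 0.0]
contact_force: [-0.0, -0.1, -0.8]
gripper_width: 0.702
grasp_force: 0.0
```

```bash
python3 - <<'E'
from h import *
s=state();im=look('wrist','w2');print(s['time'],s['tool_pos'],s['contact_force'])
E
```

```text
14.8 [ 0.49659442 -0.09580893  0.26109454] [-0.02588383 -0.14256445 -0.80169806]
```

View pics/w2.png

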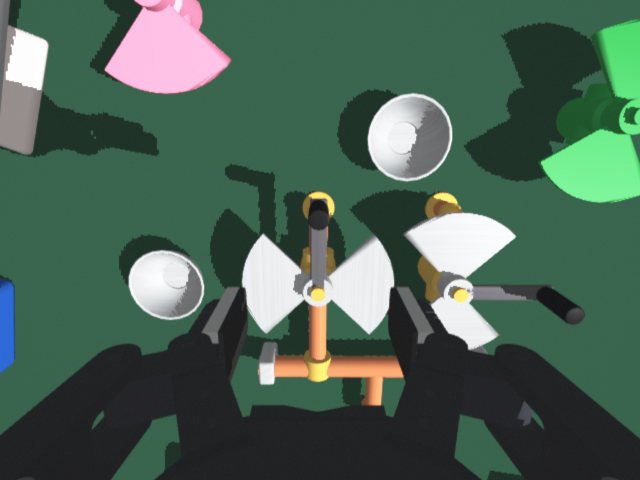

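Lever b (hub (318,294), post (318,217)) lies exactly along its pipe. Lever a (hub (460,295), post (572,310)) lies across its pipe. The gripper is clear, so I'll hand in.

```bash
python3 -c "
from plant import *
print(job_done())"
```

```text
the job is handed in; nothing more can be done
None
```

The changeover is done and handed in: lever a is fully shut, then lever b was turned fully open, both pushed to their stops (17 N and 10 N), the locked lever was not forced, and the gripper is clear; no verdict came back.

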